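Unlatch and open the injector pen gate

ROBOT

A 6-joint arm with a two-finger parallel gripper is mounted at the origin on the work surface. World frame = base frame: x ahead of the robot, y to its left, z up, the work surface at z = 0. Lengths are in mm, angles in rad, forces in N, time in s.
With the tool pointing down it reaches from about 375 to 825 mm from the base axis. Payload 5.5 kg.
Tool frame: the origin (TCP) lies midway between the tips of the shut fingers; the grasp point (between the pads) lies 19 mm behind it; z points along the fingers, y is the line along which they close (so a half turn about z gives the same grasp; the last joint's range is limited). The gripper opens to 85 mm and grips with 20 to 120 N. Pads are 22 mm wide; open, the fingers measure 114 mm over their backs; the gripper's body (76 mm by 85 mm) begins 54 mm behind the grasp point. The pads swing forward as they close: fully open they stand 13 mm farther back than shut.
Start: joints at [1.292, 0.314, -0.047, 1.21, 0, 1.571], TCP at [165.118, 576.828, 231.299] pointing down, gripper open.
Joint ranges: [-2.67, 2.67], [-0.69, 1.73], [-1.03, 1.25], [-2.08, 2.16], [-1.42, 1.45], [-3.14, 3.14]. Speed limits (rad/s): [2.39, 2.39, 3.01, 3.14, 3.14, 3.14].

INTERFACE

Orientations are given as a unit quaternion [w, x, y, z].
In Python, from plant import get_obs, get_image, camera_model, hand_in, search_frame, mark_of gives the robot as it stands.
- The arm moves only by the tool drive_tool, never from a script. Its argument "rows" is a list that holds one entry, the list of rows, each a list of 7 numbers: the turn, a rotation vector about the tool's x, y, z scaled (see below), then the shift along the tool's x, y, z scaled (see below), then the opening, from 0 (shut) to 1 (fully open). In form: [[[rx, ry, rz, dx, dy, dz, jaw], ...]]. A call has 1 to 10 rows; each row shifts and turns the commanded pose from where the row before left it, along the tool's axes as they then stand; what a row does not reach is not made up. The controller multiplies each number of a shift by 30 mm and each number of a turn by 8 degrees. A row lasts 1/8 s, in which the tool goes at most 62.5 mm and 10.7 degrees, less where a joint would pass 70% of its speed; a pose out of reach is approached as far as the arm can. A call with a number of a shift or a turn outside -1 to 1 is refused whole. A call with a gripper value outside its range is refused whole. The fingers move at their own pace and stop on an object; "newtons" is the grip in N (left out, the last holds). Time passes only in rows, so rows that do not move let the fingers close. It gives the time, the measured TCP pose, the force, the opening and the grip force at its end, in the units of the state.
- get_obs(): the state, without advancing time (a new reading comes with each control period).
- get_image(name): name is "side" or "top" or "wrist"; returns (picture, depth): 384x512x3 uint8, red, green, blue; 384x512 float32, mm along the optical axis (not along the pixel's ray), 0 where there is no reading.
- camera_model(name): a dict with "intrinsics" (3x3 intrinsics, pixels), "extrinsics" (4x4, takes a point from world to camera coordinates). Camera axes: x right, y down, z forward; pixel columns grow to the right and rows downward; lengths in mm; the calibration is good to about 2 mm. A picture is of the moment at which its call begins: read the wrist's pose just before it. camera_model takes no time and is no camera call; for the wrist camera it gives the pose at the moment of the call.
- hand_in(): hands the job in; it is judged then, once.
Trained networks look in the newest picture that a camera, given by its name, has taken for a name from the list of things; names that differ only in an ending like _2 or _b are one class to them, and where a whole thing is asked for, a point or a joint stands for the part that bears it (a point fixed in the world has none). Each returns a list of dicts, best first, with "score" (0 to 1); they miss things now and then, are a little off and sometimes report something else, mostly with a low value. They report only what shows in the picture. A call takes as long as a camera call.
- search_frame(camera, label): "position" ([column, row] in pixels, amid what is visible of it).
- mark_of(camera, label): "position" ([column, row] in pixels: a listed point, or the origin of a listed thing).
The state is a dict: "time": time; "joint_positions": joint angles; "dq": joint speeds; "joint_efforts": joint torques, N m; "ee_pos": TCP position; "ee_rot": TCP orientation; "wrist_force": force on the tool from outside, world axes, zero at the start; "torque": the same for the moment, N m; "opening": finger opening in mm; "finger_force": force on a finger pad.
Only numpy, scipy, OpenCV 4.12 (cv2) and the standard library are available. Lean on these libraries where they do the work, as an engineer would, in place of code of your own. Each camera call takes 0.05 s, during which the arm holds its last target. There are 200 camera calls.

TASK

Open the barred gate of the injector pen: lift its latch bar by the flat thumb lever that stands up above the gate until the bar is clear of the catch, then swing the gate open towards the robot to 60 degrees or more. Let the bar drop back down and leave the gate standing open.

Things in the scene. Friction and masses are not known exactly. Their poses are not given: they have to be found in the camera images.
- lever (a point): Mid of the thumb lever: flat upright steel blade on the latch bar, 10 mm thick (own x), 28 wide (own y), 150 mm above the table, free to 30 mm above it (12 mm thick rolled top) and 30 mm below (gate's top). Closed: x away from the robot through the gate, y towards the hinge, z up. Bar pivot (along x): 110 mm to +y, 50 mm below. Hinge axis: 170 mm to +y, 18 mm to +x. The pen's round ball post is fixed.
- hinge (a point): Point on the upright hinge axis of the grey barred gate, level with its top, 120 mm above the table, fixed to the pen; x away from the robot through the closed gate, z up. The closed gate runs 215 mm from here along -y, 16 mm thick. The pen (380 x 150 mm) is open on top; the injector in it stays below the gate's top. Beyond the catch post is a fixed blank panel.
- gate_panel (a joint): Gate angle, rad: 0 closed, grows as the gate swings towards the robot (clockwise seen from above), stop at 1.75. Light friction: stays where it is left.
- latch_bar (a joint): Latch bar angle against the gate, rad: 0 level in the catch, grows as the lever is lifted, stop at 0.6; above 0.14 it clears the catch. Lifting the lever 30 mm gives about 0.27 and moves it 10 mm towards the hinge. The bar (170 to 350 g) falls back to 0 when let go, with the gate open too; keep it lifted until the gate has swung 0.3 rad.

How it is judged (in metres and radians):
On the way:
1. the latch bar is lifted clear of the catch with the gate still closed (value of joint latch_bar above 0.15 rad and value of joint gate_panel below 0.1 rad), for 0.1 s.
At the end, for the whole second after the job is handed in: The gate stands at rest at least 57 degrees (1.0 rad) open and the latch bar has dropped back to level (within 0.06 rad) (value of joint gate_panel above 1 rad and value of joint latch_bar below 0.06 rad and velocity of joint gate_panel between -0.05 and 0.05 rad/s); the robot touches nothing.
It also fails if it takes over 38 s, if anything falls off the work surface, if the arm or the gripper's body presses on something with over 40 N, if the wrist force passes 120 N, or if a joint passes its speed limit or range.

## Working session

There is one attempt and no reset: what is moved stays moved. The work goes in short steps, Python scripts to look and compute and a tool call to move; the robot and the scene stay as the last step left them, time stands still between calls to the robot, and variables do not carry over. Pictures are saved under pics/ and viewed, at most 10 in all, crops included, and the job is handed in when it is done.

Besides the shell and the picture viewer there is one more tool, called after ">>>" as name(argument=value, ...) on one line, values as JSON. drive_tool: Moves the arm, as the interface text tells. Shifts and turns lie within -1 to 1; 1 stands for 30 mm of shift or 8 degrees of turn. Its arguments: {"type":"object","properties":{"rows":{"type":"array","items":{"type":"array","items":{"type":"array","items":{"type":"number"}}}},"newtons":{"type":"number"}},"required":["rows"]}

```bash
mkdir -p pics
cat > h.py <<'E'
import numpy as np, cv2
from plant import *
def ray(cam,px):
    m=camera_model(cam);K=np.array(m["intrinsics"]);T=np.array(m["extrinsics"]);R=T[:3,:3];t=T[:3,3]
    d=R.T@np.linalg.inv(K)@np.array([px[0],px[1],1.]);return -R.T@t,d
def atz(cam,px,z):
    o,d=ray(cam,px);return o+d*(z-o[2])/d[2]
def atd(cam,px,dep):
    o,d=ray(cam,px);return o+d*dep
E
python3 - <<'E'
from h import *
np.set_printoptions(precision=1,suppress=True)
o=get_obs();print(o["time"],o["ee_pos"],o["ee_rot"],o["opening"])
ims=[]
for c in ["side","top"]:
    p,d=get_image(c);ims.append(p)
    print(c,camera_model(c)["extrinsics"])
    for n,z in(("lever",150),("hinge",120)):
        for r in mark_of(c,n)[:2]:
            q=r["position"];u,v=int(q[0]),int(q[1]);print(n,r["score"],q,"z:",atz(c,q,z),"d:",atd(c,q,d[v,u]))
cv2.imwrite("pics/a.png",cv2.resize(np.vstack(ims),None,fx=.78,fy=.78)[:,:,::-1])
E
```

```text
0.0 [165.  576.3 230.4] [-0.   0.1  1.  -0. ] 85.46710250200668
side [[ -0.7  -0.7  -0.  500.1]
 [ -0.4   0.5  -0.8 316.1]
 [  0.5  -0.6  -0.6 420.6]
 [  0.    0.    0.    1. ]]
lever 0.73 [344.1, 125.7] z: [ 598.5 -109.2  150. ] d: [ 596.  -105.1  152.7]
hinge 0.61 [287.5, 187.5] z: [584.9  46.6 120. ] d: [575.5  58.1 131.7]
top [[  0.   -1.    0.   43.9]
 [ -1.   -0.   -0.1 637. ]
 [  0.1  -0.   -1.  711.2]
 [  0.    0.    0.    1. ]]
lever 0.93 [388.6, 208.0] z: [ 601.6 -115.1  150. ] d: [ 598.6 -107.1  178.3]
```

View pics/a.png

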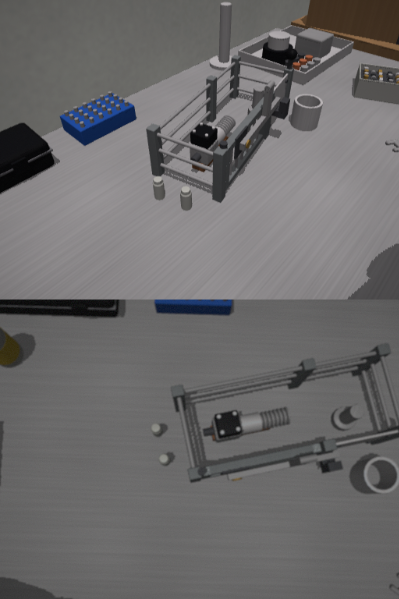

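Run:
```python
from h import *
p,d=get_image("top");q,e=get_image("side")
a=cv2.resize(p[130:260,220:512],(800,356),interpolation=cv2.INTER_CUBIC);b=cv2.resize(q[70:270,180:430],(600,480)[0:2])
b=cv2.resize(q[70:270,180:430],(305,244),interpolation=cv2.INTER_CUBIC)
cv2.imwrite("pics/b.png",a[:,:,::-1]);cv2.imwrite("pics/c.png",cv2.resize(q[70:270,180:430],(750,600),interpolation=cv2.INTER_CUBIC)[:,:,::-1])
```

```text
(no output)
```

View pics/b.png

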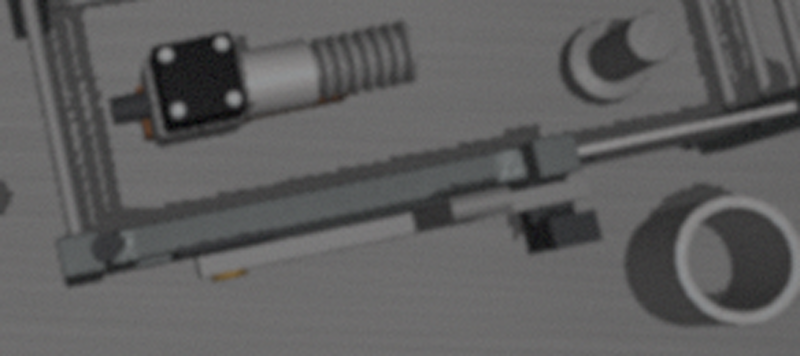

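View pics/c.png

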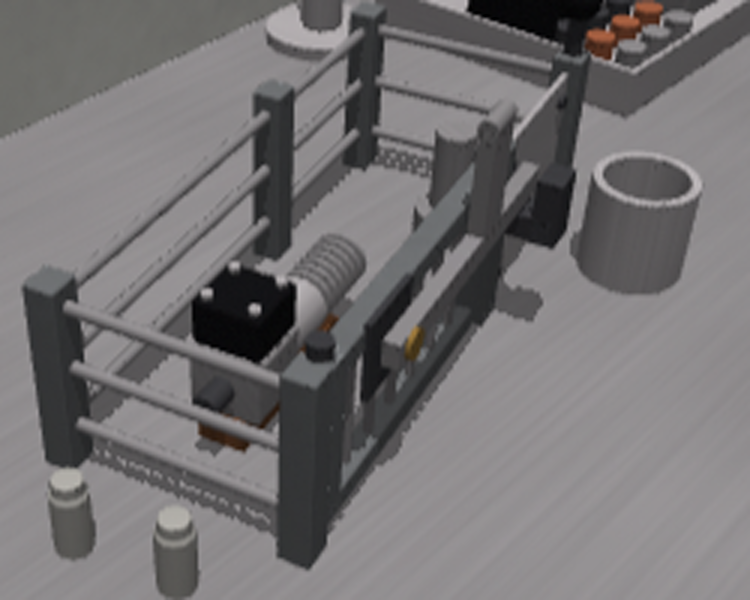

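Run:
```python
from h import *
np.set_printoptions(precision=1,suppress=True)
p,d=get_image("top")
S=800/292
C=lambda c:(220+c[0]/S,130+c[1]/S)
for n,c in dict(hingecap=(108,245),gateL=(200,225),gateR=(480,172),leverdark=(433,213),levertop=(462,210),levertop2=(475,205),post=(555,155),postcap=(510,165),knob=(650,35),base=(600,70),bar=(250,262)).items():
    u,v=C(c);dd=d[int(round(v)),int(round(u))];print(n,(round(u),round(v)),atd("top",(u,v),dd))
# all points 140..190 high near lever, both cameras
for cam,dd in(("top",d),("side",get_image("side")[1])):
    m=camera_model(cam);K=np.array(m["intrinsics"]);T=np.array(m["extrinsics"])
    v,u=np.nonzero(dd>0);P=np.c_[u,v,np.ones(len(u))]@np.linalg.inv(K).T*dd[v,u][:,None]
    W=(P-T[:3,3])@T[:3,:3]
    for lo,hi in((128,165),(170,190),(112,124)):
        s=(W[:,2]>lo)&(W[:,2]<hi)&(abs(W[:,0]-600)<60)&(W[:,1]>-190)&(W[:,1]<90)
        if lo>120: s&=(abs(W[:,1]+108)<40)
        if s.sum()>3:
            Q=W[s];c=np.median(Q,0);w,V=np.linalg.eigh(np.cov(Q[:,:2].T));print(cam,lo,s.sum(),c,Q.min(0),Q.max(0),V[:,1],w**.5)
            if lo==112:
                f=cv2.fitLine(Q[:,:2].astype(np.float32),cv2.DIST_HUBER,0,.01,.01).ravel();print(f)
```

```text
hingecap (259, 219) [582.8  52.8 135.3]
gateL (293, 212) [595.3   6.9 119.2]
gateR (395, 193) [ 626.  -132.8  119.9]
leverdark (378, 208) [ 601.4 -101.   151.1]
levertop (389, 207) [ 600.3 -107.2  178.4]
levertop2 (393, 205) [ 602.5 -112.4  180.7]
post (423, 187) [ 634.6 -167.9  127.3]
postcap (406, 190) [ 629.8 -147.3  121.6]
knob (457, 143) [ 708.2 -236.1   81.8]
base (439, 156) [ 699.4 -228.5   30.7]
bar (311, 226) [578.2 -19.4 109.8]
top 128 66 [ 600.2 -101.4  144.1] [ 595.9 -127.9  129.4] [ 605.7 -100.1  164.7] [0.2 1. ] [2.8 4.9]
top 170 228 [ 603.6 -113.7  179.9] [ 595.9 -128.8  170.4] [612.  -99.9 183.4] [-0.2  1. ] [3.4 8.5]
top 112 2399 [607.  -48.7 120.6] [ 567.5 -189.7  112. ] [659.5  88.5 124. ] [-0.1  1. ] [15.9 79.1]
[  0.2  -1.  607.9 -54.1]
side 128 216 [ 600.  -104.3  147.2] [ 595.4 -131.   128.1] [ 607. -100.  164.] [-0.  1.] [2.6 9.1]
side 170 116 [ 601.6 -109.3  178.2] [ 594.7 -131.2  170. ] [ 611.4 -100.1  181.7] [-0.1  1. ] [3.1 9.4]
side 112 1243 [600. -14. 120.] [ 566.9 -189.1  112. ] [659.7  87.3 124. ] [-0.1  1. ] [18.  76.4]
[  0.2  -1.  599.  -30.1]
```

>>> drive_tool(rows=[[[0, 0, 0.96, 0, 0, 0, 0.7], [0, 0, 0.96, 0, 0, 0, 0.7], [0, 0, 0.96, 0, 0, 0, 0.7], [0, 0, 0.96, 0, 0, 0, 0.7], [0, 0, 0.96, 0, 0, 0, 0.7], [0, 0, 0.96, 0, 0, 0, 0.7], [0, 0, 0.96, 0, 0, 0, 0.7], [0, 0, 0.96, 0, 0, 0, 0.7]]])

```text
time: 1.5
ee_pos: [165.1, 576.8, 231.4]
ee_rot: [-0.0, 0.627, 0.779, 0.0]
wrist_force: [0.4, 0.2, 1.3]
opening: 59.7
finger_force: 0.0
```

>>> drive_tool(rows=[[[0, 0, 0, -0.988, 0.356, 0, 0.7], [0, 0, 0, -0.988, 0.356, 0, 0.7], [0, 0, 0, -0.988, 0.356, 0, 0.7], [0, 0, 0, -0.988, 0.356, 0, 0.7], [0, 0, 0, -0.988, 0.356, 0, 0.7], [0, 0, 0, -0.988, 0.356, 0, 0.7], [0, 0, 0, -0.988, 0.356, 0, 0.7], [0, 0, 0, -0.988, 0.356, 0, 0.7], [0, 0, 0, -0.988, 0.356, 0, 0.7], [0, 0, 0, -0.988, 0.356, 0, 0.7]]])

```text
time: 2.75
ee_pos: [334.4, 310.0, 231.5]
ee_rot: [0.0, 0.625, 0.78, 0.0]
wrist_force: [0.5, 0.1, 0.1]
opening: 59.8
finger_force: 0.0
```

>>> drive_tool(rows=[[[0, 0, 0, -0.988, 0.356, 0, 0.7], [0, 0, 0, -0.988, 0.356, 0, 0.7], [0, 0, 0, -0.988, 0.356, 0, 0.7], [0, 0, 0, -0.988, 0.356, 0, 0.7], [0, 0, 0, -0.988, 0.356, 0, 0.7], [0, 0, 0, -0.988, 0.356, 0, 0.7], [0, 0, 0, -0.988, 0.356, 0, 0.7], [0, 0, 0, -0.988, 0.356, 0, 0.7], [0, 0, 0, -0.988, 0.356, 0, 0.7], [0, 0, 0, -0.988, 0.356, 0, 0.7]]])

```text
time: 4.0
ee_pos: [503.3, 43.9, 231.5]
ee_rot: [0.0, 0.625, 0.78, 0.0]
wrist_force: [-0.1, 0.6, 0.3]
opening: 60.0
finger_force: 0.0
```

>>> drive_tool(rows=[[[0, 0, 0, -0.988, 0.356, 0, 0.7], [0, 0, 0, -0.988, 0.356, 0, 0.7], [0, 0, 0, -0.988, 0.356, 0, 0.7], [0, 0, 0, -0.988, 0.356, 0, 0.7], [0, 0, 0, -0.988, 0.356, 0, 0.7], [0, 0, 0, -0.988, 0.356, 0, 0.7], [0, 0, 0, 0, 0, 0, 0.7], [0, 0, 0, 0, 0, 0, 0.7]]])

```text
time: 5.0
ee_pos: [603.7, -114.5, 231.1]
ee_rot: [-0.0, 0.625, 0.78, -0.0]
wrist_force: [-0.9, -0.3, -0.0]
opening: 59.9
finger_force: 0.0
```

Run:
```python
from h import *
np.set_printoptions(precision=1,suppress=True)
p,d=get_image("wrist");cv2.imwrite("pics/d.png",p[:,:,::-1])
for r in mark_of("wrist","lever")[:2]:print(r,atz("wrist",r["position"],150))
m=camera_model("wrist");K=np.array(m["intrinsics"]);T=np.array(m["extrinsics"])
v,u=np.nonzero(d>0);P=np.c_[u,v,np.ones(len(u))]@np.linalg.inv(K).T*d[v,u][:,None];W=(P-T[:3,3])@T[:3,:3]
for lo,hi in((130,168),(172,190),(116,124)):
    s=(W[:,2]>lo)&(W[:,2]<hi)&(abs(W[:,0]-604)<35)&(abs(W[:,1]+114)<35)
    if s.sum()>3:
        G=W[s]-[604,-114.5,0];x=G@[.976,.218,0];y=G@[-.218,.976,0]
        print(lo,s.sum(),np.median(W[s],0),np.percentile(x,[2,50,98]),np.percentile(y,[2,50,98]))
```

```text
{'position': [256.0, 196.0], 'score': 0.68} [ 605.2 -112.1  150. ]
130 175 [ 599.4 -100.8  151.7] [-5.9 -1.5  3.7] [13.9 14.3 14.7]
172 678 [ 602.8 -112.8  179.7] [-6.4 -0.7  5. ] [-12.9   1.9  14.6]
116 1414 [ 620.7 -111.3  120.7] [ 8.7 16.7 24.8] [-37.6  -0.5  31.6]
```

View pics/d.png

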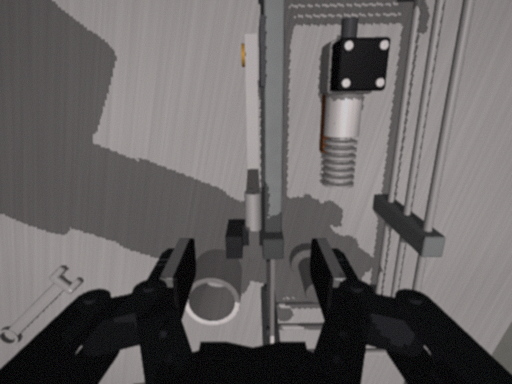

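>>> drive_tool(rows=[[[0, 0, 0, 0.01, -0.01, 0.8, 0.7], [0, 0, 0, 0.01, -0.01, 0.8, 0.7], [0, 0, 0, 0, 0, 0.8, 0.7], [0, 0, 0, 0, 0, 0.86, 0.7], [0, 0, 0, 0, 0, 0, 0.3], [0, 0, 0, 0, 0, 0, 0], [0, 0, 0, 0, 0, 0, 0], [0, 0, 0, 0, 0, 0, 0], [0, 0, 0, 0, 0, 0, 0]]], newtons=70)

```text
time: 6.22
ee_pos: [603.7, -114.4, 135.1]
ee_rot: [0.001, 0.625, 0.781, 0.0]
wrist_force: [-4.0, 0.4, 6.5]
opening: 9.2
finger_force: 65.7
```

Gripped the 10 mm blade. Lift.

>>> drive_tool(rows=[[[0, -0.39, 0, 0.063, 0, -0.2, 0], [0, -0.39, 0, 0.052, 0, -0.203, 0], [0, -0.39, 0, 0.041, 0, -0.206, 0], [0, -0.39, 0, 0.03, 0, -0.208, 0], [0, -0.39, 0, 0.019, 0, -0.209, 0], [0, 0, 0, 0, 0, 0, 0], [0, 0, 0, 0, 0, 0, 0]]])

```text
time: 7.1
ee_pos: [599.9, -102.4, 162.1]
ee_rot: [0.103, 0.619, 0.774, -0.084]
wrist_force: [-2.3, 5.6, -5.4]
opening: 9.7
finger_force: 66.0
```

Run:
```python
from h import *
o=get_obs();print(o["ee_pos"],o["ee_rot"],o["wrist_force"],o["torque"],o["opening"])
q,e=get_image("side")
cv2.imwrite("pics/e.png",cv2.resize(q[70:270,180:430],(750,600),interpolation=cv2.INTER_CUBIC)[:,:,::-1])
```

```text
[ 599.88767929 -102.4200982   162.09667266] [ 0.10323467  0.61884623  0.77418844 -0.08369115] [-2.26022935  5.60473849 -5.35364248] [1.89707429 0.37821735 0.26080351] 9.72280036733036
```

View pics/e.png

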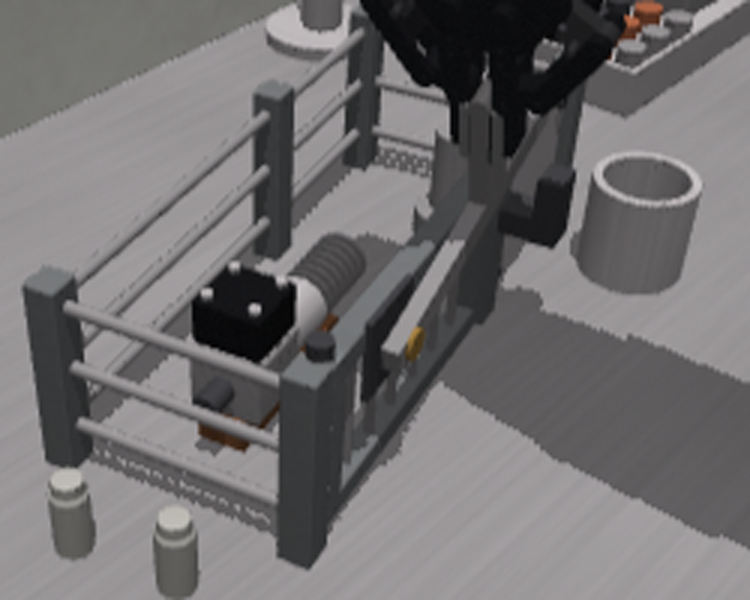

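>>> drive_tool(rows=[[[0.158, 0, 0.579, 0.066, -0.437, -0.018, 0], [0.158, 0, 0.579, 0.066, -0.437, -0.018, 0], [0.158, 0, 0.579, 0.066, -0.437, -0.018, 0], [0, 0, 0, 0, 0, 0, 0]]])

```text
time: 7.65
ee_pos: [560.2, -101.8, 162.2]
ee_rot: [0.092, 0.712, 0.69, -0.096]
wrist_force: [-1.2, 6.4, -7.1]
opening: 9.2
finger_force: 66.2
```

>>> drive_tool(rows=[[[0.158, 0, 0.579, 0.066, -0.437, -0.018, 0], [0.158, 0, 0.579, 0.066, -0.437, -0.018, 0], [0.158, 0, 0.579, 0.066, -0.437, -0.018, 0], [0.158, 0, 0.579, 0.066, -0.437, -0.018, 0], [0.158, 0, 0.579, 0.066, -0.437, -0.018, 0], [0, 0, 0, 0, 0, 0, 0]]])

```text
time: 8.4
ee_pos: [499.0, -79.5, 162.5]
ee_rot: [0.071, 0.84, 0.527, -0.113]
wrist_force: [-0.8, 4.4, -6.6]
opening: 9.4
finger_force: 66.7
```

>>> drive_tool(rows=[[[0.158, 0, 0.579, 0.066, -0.437, -0.018, 0], [0.158, 0, 0.579, 0.066, -0.437, -0.018, 0], [0.158, 0, 0.579, 0.066, -0.437, -0.018, 0], [0.158, 0, 0.579, 0.066, -0.437, -0.018, 0], [0.158, 0, 0.579, 0.066, -0.437, -0.018, 0], [0.158, 0, 0.579, 0.066, -0.437, -0.018, 0], [0, 0, 0, 0, 0, 0, 0]]])

```text
time: 9.28
ee_pos: [445.1, -23.1, 162.7]
ee_rot: [0.042, 0.944, 0.301, -0.127]
wrist_force: [-2.4, 3.1, -3.0]
opening: 9.4
finger_force: 67.3
```

>>> drive_tool(rows=[[[0, 0.39, 0, -0.007, 0, 0.21, 0], [0, 0.39, 0, -0.019, 0, 0.209, 0], [0, 0.39, 0, -0.03, 0, 0.208, 0], [0, 0.39, 0, -0.041, 0, 0.206, 0], [0, 0.39, 0, -0.052, 0, 0.203, 0], [0, 0, 0, 0, 0, 0, 0]]])

```text
time: 10.02
ee_pos: [435.5, -31.1, 134.2]
ee_rot: [0.003, 0.953, 0.304, 0.001]
wrist_force: [-13.2, -2.6, 17.9]
opening: 9.1
finger_force: 70.4
```

>>> drive_tool(rows=[[[0, 0, 0, 0, 0, 0, 0.6], [0, 0, 0, 0, 0, 0, 0.6], [0, 0, 0, 0, 0, 0, 0.6], [0, 0, 0, 0, 0, -0.5, 0.6], [0, 0, 0, 0, 0, -0.9, 0.6], [0, 0, 0, 0, 0, -0.9, 0.6], [0, 0, 0, 0, 0, -0.9, 0.6], [0, 0, 0, 0, 0, 0, 0.6], [0, 0, 0, 0, 0, 0, 0.6]]])

```text
time: 11.15
ee_pos: [437.5, -29.4, 228.7]
ee_rot: [0.002, 0.953, 0.304, 0.003]
wrist_force: [0.5, -0.1, -0.9]
opening: 51.5
finger_force: 0.0
```

Run:
```python
from h import *
np.set_printoptions(precision=1,suppress=True)
q,e=get_image("side");print(get_obs()["wrist_force"])
for n in("side","wrist"):
    if n=="wrist": get_image(n)
    for r in mark_of(n,"lever")[:1]:
        w=atz(n,r["position"],150);a=np.array(w[:2])-[583.5,55.3]
        print(n,w,r["score"],"gate angle",-0.22+np.arctan2(-18,-170)*0-(np.arctan2(a[1],a[0])-np.arctan2(-170,16))+.22)
cv2.imwrite("pics/f.png",cv2.resize(q[60:300,150:450],(750,600),interpolation=cv2.INTER_CUBIC)[:,:,::-1])
```

```text
[ 0.1  0.6 -0.1]
side [432.7 -33.6 150. ] 0.98 gate angle 1.1319595839607632
wrist [435.  -32.2 150. ] 0.96 gate angle 1.1321603560537492
```

View pics/f.png

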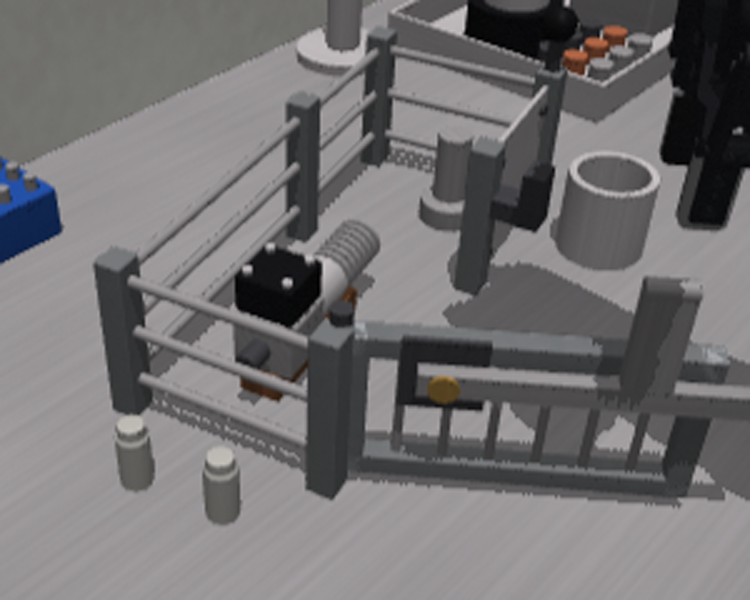

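The picture shows the gate open at about 1.13 rad. The bar runs level from the pivot at (443,390) to (750,400), and the lever at (665,340) stands free with the gripper well clear of it.

```bash
python3 -c "
from plant import *
print(hand_in())"
```

```text
the job is handed in; nothing more can be done
None
```

I handed the job in: the gate stands open at about 1.13 rad (65°), the latch bar has dropped back to level, and the arm is clear; the hand-in returned no verdict.

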